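# Clamp the copper plate and drive the punch

### The job

Clamp the copper plate on the bench punch: hold in the release button in the lever's grip while you swing the lever all the way down, past its last catch, and let the button spring out so that the lever is locked. Then pick up the mallet, drive the sprung punch fully down with the middle of the mallet's face, let the punch spring back, and set the mallet down on the table and let go. Push the punch with nothing but the mallet, and leave the flask, bottle, jar and tin where they stand.

Things in the scene. Friction and masses are not known exactly. Their poses are not given: they have to be found in the camera images.
- press: Fixed bench punch: grey base 200 x 170 mm (local x, y), 30 mm thick, copper plate on it; origin at its underside's centre. Lever swings down toward local +x, at local y = 35 mm; behind it a round steel quadrant (local x -45, y 43 to 61, z 119 mm, radius 58 mm). On the -y side an arm (x -90 to 21, y -66 to -34, top z 98 mm) carries the upright punch.
- lever_pivot (a point): Pivot of the lever, fixed, at local (-45, 35, 119) mm of the press; hinge axis = local y, axes as the press. The lever is a bar 205 mm long from here, ending in a black grip (110 to 205 mm out, 26 x 26 mm section). With the button out a pawl stops it going down at about 0.31, 0.57 and 0.78 rad, however hard it is pushed; with the button in by 7 mm or more it passes.
- lever (a joint): Lever angle, rad. Elevation of the lever above horizontal (toward the press's local +x) is 1.2 minus this value: 0 is steep up, 1.1 is the lower stop (0.1 rad above horizontal). Friction (about 6 N at the button) holds it where left. Past about 1.0, with the button out, it is locked behind the last catch.
- button (a joint): Travel of the release button in m: 0 out, 0.008 fully in. A spring pushes it out with 2 N at 0 and 6 N at 0.008. It moves square to the lever, into the grip's upper face; pushing on the button along its travel therefore also pushes the lever down.
- button_top (a point): Centre of the button's outer face: aluminium block, 44 mm along the lever x 18 mm across, in the upper face of the grip, 160 mm from the pivot along the lever and 23.5 mm off its centre line; 10 mm proud of the grip (2 mm when in). Local z points out of the button, square to the lever on its upper side; local x along the lever away from the pivot; local y = the press's y.
- punch (a joint): Travel of the punch in m: 0 up, 0.012 fully down. Its spring pushes it up with 2.8 N at 0 and 7 N at 0.012, and it springs back when let go.
- punch_top (a point): Centre of the top of the punch's round steel head (32 mm across, 12 mm high), on the press at local (5, -50) mm and 132 mm above the table when up. The punch is upright and moves straight down.
- mallet_center (a point): Centre of the wooden mallet's head, an upright cylinder 52 mm across, 84 mm high, standing on one flat face (this point 42 mm above it). Loose, about 0.3 kg. The handle leaves the head along local -x at half height and ends 156 mm from this point: flat-sided bar 20 mm wide (local y), 24 mm high (underside 30 mm above the table). Local z is the head's axis.
- mallet_grip (a point): Point on the centre line of the mallet's handle, 52 mm from the head's axis (26 mm from the head's side), 42 mm above the table as the mallet stands; axes as mallet_center.
- thermos: Bystander: steel flask with a wooden lid, 59 mm across, 174 mm high; origin at the centre of its foot. Leave it alone.
- detergent: Bystander: white bottle with a green cap, 60 mm across, 134 mm high; origin at the centre of its foot. Leave it alone.
- jar_medium: Bystander: tall jar with a white ribbed lid, 65 mm across, 124 mm high; origin at the centre of its foot. Leave it alone.
- rosin_tin: Bystander: open round tin, 82 mm across, 86 mm high; origin at the centre of its foot. Leave it alone.
- mallet: The mallet as a whole; origin at the centre of the foot of its head, 42 mm below mallet_center, same axes.

How it is judged:
By the outcome, as a careful person would: the job done as asked, in the order asked, and still so for the second after the job is handed in, with the robot touching nothing.
It also fails if it takes over 64 s, if anything falls off the work surface, if the arm or the gripper's body presses on something with over 40 N, if the wrist force passes 120 N, or if a joint passes its speed limit or range.

### The arm

A 6-joint arm with a two-finger parallel gripper is mounted at the origin on a cart in front of the work surface, level with it; the furniture and walls round the work are solid. World frame = base frame: x ahead of the robot, y to its left, z up, the work surface at z = 0. Lengths are in m, angles in rad, forces in N, time in s.
With the tool pointing down it reaches from about 0.35 to 0.775 m from the base axis. Payload 5.5 kg.
Tool frame: the origin (TCP) lies between the finger pads; the fingertips stand 11 mm ahead of it and the grasp point (between the pads) lies 8 mm behind it (tips_ahead is the distance from the TCP to the fingertips, in m); z points along the fingers, y is the line along which they close (so a half turn about z gives the same grasp; the last joint's range is limited). The gripper opens to 85 mm and grips with 20 to 120 N. Pads are 22 mm wide; open, the fingers measure 114 mm over their backs; the gripper's body (76 mm by 85 mm) begins 54 mm behind the grasp point. The pads swing forward as they close: fully open they stand 13 mm farther back than shut.
Start: joints at [1.057, 0.313, 0.046, 1.304, 0, 1.431], TCP at [0.21, 0.535, 0.242] pointing down, gripper open.
Joint ranges: [-2.76, 2.76], [-0.86, 1.69], [-1.03, 1.26], [-2.2, 2.34], [-1.47, 1.5], [-3.14, 3.14]. Speed limits (rad/s): [2.57, 2.57, 3.14, 3.14, 3.14, 3.14].

### API

Orientations are given as a unit quaternion [w, x, y, z].
In Python, from workcell import * gives the robot as it stands. The module is installed in compiled form; this text tells all that it offers.
- The arm moves only by the tool jog_arm, never from a script. Its argument "moves" is a list of rows, each an object with "fingers": the closure, from 0 (fully open) to 1 (shut); "slide": the shift along the tool's x, y, z in mm, a list of three; "angular": the turn, a rotation vector about the tool's x, y, z in degrees, a list of three. A call has 1 to 10 rows; each row is the pose to reach, as a shift and turn from the pose commanded when the call began, along the tool's axes at that moment; what a row does not reach only later rows make up. A row lasts 1/12 s, in which the tool goes at most 41.7 mm and 7.16 degrees, less where a joint would pass 70% of its speed; a pose out of reach is approached as far as the arm can. A call with a gripper value outside its range is refused whole. The fingers move at their own pace and stop on an object; "squeeze" is the grip in N (left out, the last holds). Time passes only in rows, so rows that repeat a pose let the fingers close. It gives the time, the measured TCP pose, the force, the opening and the grip force at its end, in the units of the state.
- get_state(): the state, without advancing time (a new reading comes with each control period).
- read_camera(name): name is "side" or "top"; returns a dict with "color" (480x640x3 uint8, red, green, blue), "fovy" (degrees; the focal length in pixels is half the picture's height over the tangent of half this angle, whatever the lens; pixels are square), "cx", "cy" (the principal point, pixels), "world_from_camera" (4x4, takes a point from camera to world coordinates). Camera axes: x right, y down, z forward; pixel columns grow to the right and rows downward; lengths in m; the calibration is good to about 2 mm. A picture is of the moment at which its call begins. There is no depth.
- hand_in(): hands the job in; it is judged then, once.
Trained networks look in a picture, given as the dict that the camera call returned (one of the last four; its "shot" number tells which), for a name from the list of things; names that differ only in an ending like _2 or _b are one class to them, and where a whole thing is asked for, a point or a joint stands for the part that bears it (a point fixed in the world has none). Each returns a list of dicts, best first, with "p" (0 to 1); they miss things now and then, are a little off and sometimes report something else, mostly with a low value. They report only what shows in the picture. A call takes as long as a camera call.
- look_for(target, picture): "point" ([column, row] in pixels, amid what is visible of it).
- tip_of(target, picture): "point" ([column, row] in pixels: a listed point, or the origin of a listed thing).
The state is a dict: "clock": time; "joint_pos": joint angles; "qvel": joint speeds; "tau": joint torques, N m; "tcp_pos": TCP position; "orientation": TCP orientation; "wrist_force": force on the tool from outside, world axes, zero at the start; "ft_torque": the same for the moment, N m; "finger_gap": finger opening in m; "grip_force": force on a finger pad.
Only numpy, scipy, OpenCV 4.12 (cv2) and the standard library are available. Lean on these libraries where they do the work, as an engineer would, in place of code of your own. Each camera call takes 0.05 s, during which the arm holds its last target. There are 200 camera calls.

## Working session

There is one attempt and no reset: what is moved stays moved. The work goes in short steps, Python scripts to look and compute and a tool call to move; the robot and the scene stay as the last step left them, time stands still between calls to the robot, and variables do not carry over. Pictures are saved under pics/ and viewed, at most 10 in all, crops included, and the job is handed in when it is done.

Besides the shell and the picture viewer there is one more tool, called after "Request:" in YAML: its name, and indented under it one key for each argument. jog_arm: Moves the arm, as the interface text tells. Its arguments: {"type":"object","properties":{"moves":{"type":"array","items":{"type":"object","properties":{"fingers":{"type":"number"},"slide":{"type":"array","items":{"type":"number"}},"angular":{"type":"array","items":{"type":"number"}}}}},"squeeze":{"type":"number"}},"required":["moves"]}

```bash
mkdir -p pics
cat > h.py <<'E'
from workcell import *
import numpy as np, cv2
from scipy.spatial.transform import Rotation as R
def ray(pic,px):
    f=240/np.tan(np.radians(pic["fovy"])/2); T=np.array(pic["world_from_camera"])
    d=T[:3,:3]@np.array([(px[0]-pic["cx"])/f,(px[1]-pic["cy"])/f,1]); return T[:3,3],d/np.linalg.norm(d)
def onz(pic,px,z):
    o,d=ray(pic,px); return o+d*(z-o[2])/d[2]
def tri(rs):
    A=sum(np.eye(3)-np.outer(d,d) for o,d in rs); b=sum((np.eye(3)-np.outer(d,d))@o for o,d in rs)
    p=np.linalg.solve(A,b); return p,max(np.linalg.norm(np.cross(p-o,d)) for o,d in rs)
def proj(pic,P):
    f=240/np.tan(np.radians(pic["fovy"])/2); T=np.linalg.inv(np.array(pic["world_from_camera"]))
    c=T[:3,:3]@np.array(P)+T[:3,3]; return np.array([pic["cx"]+f*c[0]/c[2],pic["cy"]+f*c[1]/c[2]])
def Rt(s): 
    q=s["orientation"]; return R.from_quat([q[1],q[2],q[3],q[0]])
E
python3 - <<'E'
from h import *
np.set_printoptions(precision=4,suppress=True)
P={n:read_camera(n) for n in("side","top")}
for n,p in P.items():
    cv2.imwrite(f"pics/{n}0.png",p["color"][:,:,::-1]); print(n,p["fovy"],p["cx"],p["cy"],np.array(p["world_from_camera"]))
for t in "press lever_pivot button_top punch_top mallet_center mallet_grip mallet thermos detergent jar_medium rosin_tin".split():
    r=[]
    for n,p in P.items():
        d=tip_of(t,p)
        for e in d[:2]: print(t,n,np.round(e["point"],1),round(e["p"],2))
        if d: r.append(ray(p,d[0]["point"]))
    if len(r)==2: print("   ",*tri(r))
s=get_state();print(s)
E
```

```text
side 53.21696260587137 317.55166380913283 243.77430907034417 [[-0.7294  0.4099 -0.5476  1.2659]
 [ 0.6841  0.4434 -0.5792  0.7848]
 [ 0.0054 -0.7971 -0.6039  0.9565]
 [ 0.      0.      0.      1.    ]]
top 51.36369876648027 326.8041625569584 248.26733419873878 [[ 0.0013 -0.9824  0.1867  0.3454]
 [-0.9999 -0.004  -0.0143  0.0553]
 [ 0.0148 -0.1866 -0.9823  1.2487]
 [ 0.      0.      0.      1.    ]]
press side [383.6 316.3] 0.58
press top [243.7 284.4] 0.94
    [0.4923 0.2401 0.0057] 0.005453948093415698
lever_pivot side [414.3 287. ] 0.89
lever_pivot top [219.6 297.4] 0.71
    [0.4457 0.2829 0.1142] 0.0017382892359696122
button_top side [399.6 244.6] 0.41
button_top top [211.1 260.5] 0.49
    [0.5065 0.2668 0.2752] 0.0027643875227036283
punch_top side [372.7 271.3] 0.6
punch_top top [262.1 277.5] 0.56
    [0.4915 0.1828 0.1314] 0.0022401332207972547
mallet_center side [268.2 229.1] 0.8
mallet_center top [445.7 279.9] 0.71
    [ 0.5001 -0.2556  0.0429] 0.004200107108614714
mallet_grip side [278.  222.2] 0.55
mallet_grip top [459.6 298.5] 0.72
    [ 0.4491 -0.2819  0.0363] 0.0052154708
[... 459 characters left out ...]
0.2 223.2] 0.61
    [ 0.6544 -0.0027 -0.0041] 0.007142779040879467
rosin_tin side [322.4 359.7] 0.84
rosin_tin top [249.7 198.6] 0.83
rosin_tin top [448.4 280.9] 0.16
    [0.7161 0.2324 0.0018] 0.005867770590813816
{'clock': 1.2, 'joint_pos': array([1.0574, 0.3132, 0.0461, 1.3036, 0.    , 1.4312]), 'qvel': array([ 0.0008, -0.001 , -0.0013,  0.0002, -0.0002, -0.0009]), 'tau': array([ -0.0018, -48.0476,  29.8814,   0.0006,  -0.0006,  -0.    ]), 'tcp_pos': array([0.21  , 0.5353, 0.2423]), 'orientation': array([0.    , 0.1858, 0.9826, 0.0001]), 'wrist_force': array([ 0.1051, -0.1386,  0.3461]), 'ft_torque': array([-0.0188,  0.0387, -0.0297]), 'grip_force': 0.0, 'finger_gap': 0.08553576931637473}
```

View pics/side0.png

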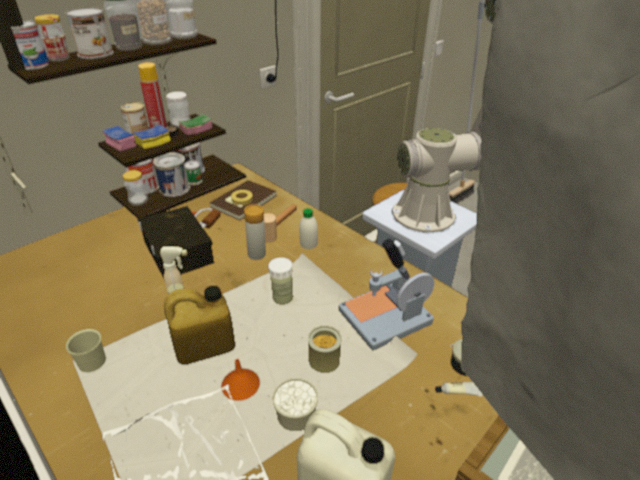

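View pics/top0.png

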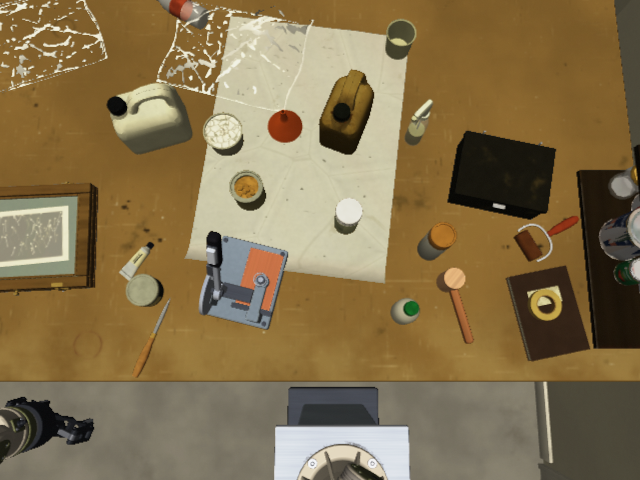

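The side view shows the press at about (385,305) and the mallet hidden behind the flask at about (270,228). In the top view the lever grip is at (213,245), the punch at (261,280), the mallet head at (455,279) and its handle end at (469,340). I'll zoom in to fit the press and mallet poses.

Run:
```python
import cv2,numpy as np
t=cv2.imread("pics/top0.png");s=cv2.imread("pics/side0.png")
a=cv2.resize(t[225:335,190:300],(400,400),interpolation=cv2.INTER_CUBIC)
b=cv2.resize(s[235:345,335:445],(400,400),interpolation=cv2.INTER_CUBIC)
c=cv2.resize(t[260:350,430:490],(133,200),interpolation=cv2.INTER_CUBIC)
d=cv2.resize(s[200:260,240:330],(300,200),interpolation=cv2.INTER_CUBIC)
o=np.zeros((600,800,3),np.uint8);o[:400,:400]=a;o[:400,400:]=b;o[400:,:133]=c;o[400:,400:700]=d
cv2.imwrite("pics/z0.png",o)
```

```text
(no output)
```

View pics/z0.png

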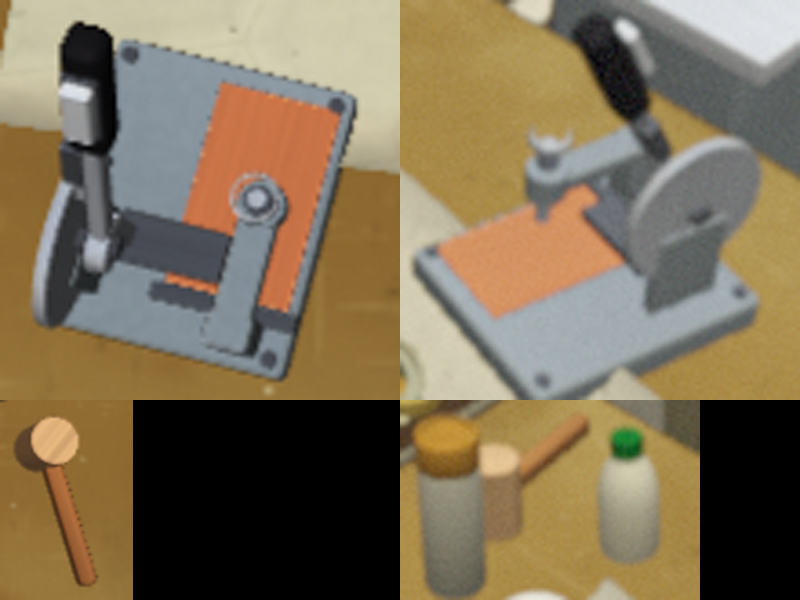

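```bash
cat > fit.py <<'E'
from h import *
from scipy.optimize import least_squares
np.set_printoptions(precision=4,suppress=True)
P={n:read_camera(n) for n in("side","top")}
zt=lambda u,v:(190+u/3.636-.4,225+v/3.636-.4)
zs=lambda u,v:(335+(u-400)/3.636-.4,235+v/3.636-.4)
zm=lambda u,v:(430+u/2.222,260+(v-400)/2.222)
obs=[("top",(100,85,30),zt(122,40)),("top",(100,-85,30),zt(356,97)),("top",(-100,-85,30),zt(287,376)),
("side",(100,85,30),zs(535,390)),("side",(100,-85,30),zs(416,250)),("side",(-100,85,30),zs(757,303)),
("top",(-45,35,119),(219.6,297.4)),("side",(-45,35,119),(414.3,287)),
("top",(5,-50,132),zt(257,200)),("side",(5,-50,132),zs(550,138)),
("top","b",(211.1,260.5)),("side","b",(399.6,244.6))]
def loc(l,q):
    if l=="b":
        e=1.2-q; l=(-45+160*np.cos(e)-23.5*np.sin(e),35,119+160*np.sin(e)+23.5*np.cos(e))
    return np.array(l)/1000
def W(p,l):
    l=loc(l,p[3]);c,s=np.cos(p[2]),np.sin(p[2]); return np.array([p[0]+c*l[0]-s*l[1],p[1]+s*l[0]+c*l[1],l[2]])
if __name__=="__main__":
    f=lambda p:np.concatenate([proj(P[n],W(p,l))-o for n,l,o in obs])
    r=least_squares(f,[.49,.23,-.26,.1],loss="soft_l1");print(r.x,"\n",r.fun.reshape(-1,2))
    for l in [(-45,35,119),(5,-50,132),"b"]: print(l,W(r.x,l))
    for t in("mallet_center","mallet_grip"): 
        print(t,onz(P["top"],tip_of(t,P["top"])[0]["point"],.042))
    # by eye: head top face centre, handle axis end at z .042
    a=onz(P["top"],zm(54,441),.084); b=onz(P["top"],zm(88,580),.042)
    print("head",a,"end",b,np.degrees(np.arctan2(*(a-b)[1::-1])),np.linalg.norm((a-b)[:2]))
    for t in "thermos detergent jar_medium rosin_tin".split(): 
        d=tip_of(t,P["top"])
        if d: print(t,onz(P["top"],d[0]["point"],0))
E
python3 fit.py
```

```text
[ 0.492   0.2368 -0.2358  0.0952] 
 [[-0.1375 -0.418 ]
 [ 1.6986 -0.146 ]
 [-0.0047  2.5289]
 [ 1.5393  2.5457]
 [-1.2242 -0.4309]
 [ 2.0037 -1.819 ]
 [-0.2182 -4.4787]
 [-3.4587  0.2024]
 [ 0.6087  0.0704]
 [ 0.5231 -1.6333]
 [ 0.0781 -0.2644]
 [ 2.1442  1.349 ]]
(-45, 35, 119) [0.4564 0.2814 0.119 ]
(5, -50, 132) [0.4851 0.187  0.132 ]
b [0.5059 0.2695 0.2725]
mallet_center [ 0.4973 -0.2558  0.042 ]
mallet_grip [ 0.4438 -0.2811  0.042 ]
head [ 0.4955 -0.2624  0.084 ] end [ 0.3507 -0.3035  0.042 ] 15.859599691698977 0.1505080998621708
thermos [ 0.5696 -0.2255  0.    ]
detergent [ 0.4203 -0.1522  0.    ]
jar_medium [ 0.653  -0.0032  0.    ]
rosin_tin [0.7211 0.2331 0.    ]
```

```bash
cat > plan.py <<'E'
from h import *
np.set_printoptions(precision=1,suppress=True)
PRESS=[.492,.2368,-.2358]
def button_pose(q,d,press=PRESS):
    "TCP pose with tips d (m) off the out button's face at lever angle q"
    e=1.2-q; x,y,a=press; ca,sa=np.cos(a),np.sin(a)
    M=np.array([[ca,-sa,0],[sa,ca,0],[0,0,1]])
    n=M@[-np.sin(e),0,np.cos(e)]; yt=M@[0,1,0]
    b=np.array([x,y,0])+M@[-.045+.16*np.cos(e)-.0235*np.sin(e),.035,.119+.16*np.sin(e)+.0235*np.cos(e)]
    return b+n*(d+.011), R.from_matrix(np.c_[np.cross(yt,-n),yt,-n])
def rel(p,r,s=None):
    s=s or get_state(); r0=Rt(s)
    return r0.inv().apply(p-s["tcp_pos"])*1000, np.degrees((r0.inv()*r).as_rotvec())
E
python3 - <<'E'
from plan import *
print(*rel(*button_pose(.095,.06)))
print(*rel(*button_pose(.095,.10)))
E
```

```text
[-309.7 -148.2  -62.1] [ -4.4 -63.2  -7.1]
[-274.3 -153.1  -80.1] [ -4.4 -63.2  -7.1]
```

Request:
jog_arm:
  moves:
    - {"fingers": 1, "slide": [-30, -15, -30], "angular": [0, -6, 0]}
    - {"fingers": 1, "slide": [-60, -30, -60], "angular": [0, -13, -1]}
    - {"fingers": 1, "slide": [-90, -48, -80], "angular": [-1, -20, -2]}
    - {"fingers": 1, "slide": [-120, -65, -80], "angular": [-2, -27, -3]}
    - {"fingers": 1, "slide": [-150, -85, -80], "angular": [-2, -34, -4]}
    - {"fingers": 1, "slide": [-185, -105, -80], "angular": [-3, -41, -5]}
    - {"fingers": 1, "slide": [-220, -125, -80], "angular": [-3, -48, -6]}
    - {"fingers": 1, "slide": [-250, -140, -80], "angular": [-4, -55, -6]}
    - {"fingers": 1, "slide": [-274, -153, -80], "angular": [-4.4, -61, -7]}
    - {"fingers": 1, "slide": [-274, -153, -80], "angular": [-4.4, -63.2, -7.1]}

```text
clock: 2.43
tcp_pos: [0.4093, 0.2902, 0.3225]
orientation: [0.523, 0.101, 0.844, -0.062]
wrist_force: [1.4, 0.5, -1.0]
finger_gap: 0.0
grip_force: 0.0
```

Run:
```python
from plan import *
print(get_state()["joint_pos"],*rel(*button_pose(.095,.10)))
o=np.zeros((400,800,3),np.uint8)
for i,(n,c) in enumerate((("top",(225,190)),("side",(200,345)))):
    p=read_camera(n);im=p["color"][c[0]:c[0]+110,c[1]:c[1]+110,::-1]
    o[:,400*i:400*i+400]=cv2.resize(im,(400,400),interpolation=cv2.INTER_CUBIC)
    for t in("button_top","punch_top","lever_pivot"):
        for e in tip_of(t,p)[:1]: print(n,t,np.array(e["point"]),e["p"])
    b=button_pose(.095,-.011)[0]; print("pred button",proj(p,b)); tt=get_state(); print("tip",proj(p,tt["tcp_pos"]+Rt(tt).apply([0,0,.011])))
cv2.imwrite("pics/z1.png",o)
```

```text
[ 0.9 -0.2 -0.7  0.3 -1.   0.8] [ 0.3  2.4 -0.3] [-0.1  0.2 -0.1]
top button_top [210.4 261.6] 0.6
top punch_top [261.7 275.9] 0.4
top lever_pivot [216.1 295.4] 0.89
pred button [211.2 260.2]
tip [192.5 302.9]
side button_top [398.5 247.3] 0.47
side punch_top [373.4 271.6] 0.39
side lever_pivot [411.2 287.2] 0.85
pred button [401.7 245.9]
tip [434.6 219.5]
```

View pics/z1.png

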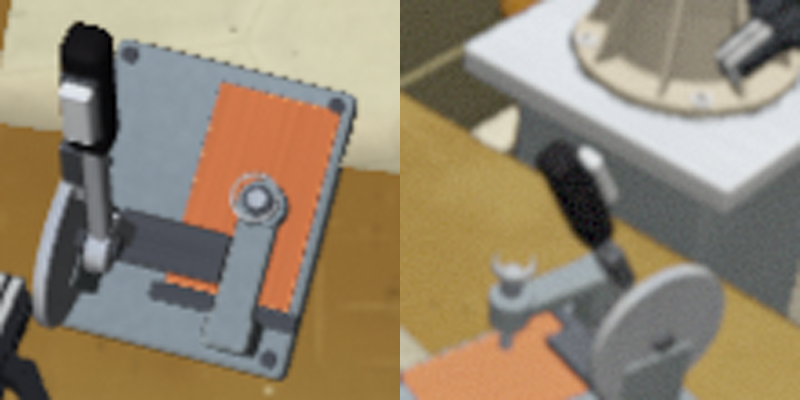

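Tips show where predicted (side about (434,220)), and the button matches its prediction, at top (211,260) and side (401,246). I'll close in on it.

Request:
jog_arm:
  moves:
    - {"fingers": 1, "slide": [0, 2, 35]}
    - {"fingers": 1, "slide": [0, 2, 65]}
    - {"fingers": 1, "slide": [0, 2, 85]}
    - {"fingers": 1, "slide": [0, 2, 93]}
    - {"fingers": 1, "slide": [0, 2, 97]}
    - {"fingers": 1, "slide": [0, 2, 97]}

```text
schema error: expected keys fingers, slide, angular
```

Run:
```python
from plan import *
s=get_state();print(s["wrist_force"],s["clock"],*rel(*button_pose(.095,0)))
```

```text
[1.  0.  0.7] 2.8333 [  1.7  -2.2 100.8] [ 0.1 -0.  -0.1]
```

Request:
jog_arm:
  moves:
    - {"fingers": 1, "slide": [0, 0, 2]}
    - {"fingers": 1, "slide": [0, 0, 4]}
    - {"fingers": 1, "slide": [0, 0, 4]}

```text
schema error: expected keys fingers, slide, angular
```

Request:
jog_arm:
  moves:
    - {"fingers": 1, "slide": [0, 0, 35], "angular": [0, 0, 0]}
    - {"fingers": 1, "slide": [0, 0, 65], "angular": [0, 0, 0]}
    - {"fingers": 1, "slide": [0, 0, 85], "angular": [0, 0, 0]}
    - {"fingers": 1, "slide": [0, 0, 93], "angular": [0, 0, 0]}
    - {"fingers": 1, "slide": [0, 0, 97], "angular": [0, 0, 0]}
    - {"fingers": 1, "slide": [0, 0, 97], "angular": [0, 0, 0]}

```text
clock: 3.33
tcp_pos: [0.4944, 0.2729, 0.2787]
orientation: [0.521, 0.1, 0.845, -0.062]
wrist_force: [-0.1, 0.4, 0.5]
finger_gap: 0.0002
grip_force: 0.0
```

Request:
jog_arm:
  moves:
    - {"fingers": 1, "slide": [0, 0, 2], "angular": [0, 0, 0]}
    - {"fingers": 1, "slide": [0, 0, 4], "angular": [0, 0, 0]}
    - {"fingers": 1, "slide": [0, 0, 4], "angular": [0, 0, 0]}

```text
clock: 3.58
tcp_pos: [0.497, 0.2724, 0.2775]
orientation: [0.521, 0.1, 0.845, -0.061]
wrist_force: [0.6, -0.6, -0.7]
finger_gap: 0.0001
grip_force: 0.0
```

Run:
```python
from plan import *
for i in range(3):
    s=get_state();print(s["wrist_force"],s["clock"],Rt(s).inv().apply(s["wrist_force"]),*rel(*button_pose(.095,0))); read_camera("top")
```

```text
[ 0.6 -0.6 -0.7] 3.5833 [ 0.3 -0.5  0.9] [ 0.2 -0.8 -0.4] [ 0.1  0.  -0. ]
[ 0.1 -0.4 -0.2] 3.6333 [ 0.1 -0.4  0.2] [ 0.1 -0.7 -0.3] [ 0.1  0.  -0. ]
[-0.4 -0.3 -0.7] 3.6833 [ 0.8 -0.4 -0. ] [ 0.1 -0.6 -0.3] [ 0.1  0.  -0. ]
```

Request:
jog_arm:
  moves:
    - {"fingers": 1, "slide": [0, 0, 2], "angular": [0, 0, 0]}
    - {"fingers": 1, "slide": [0, 0, 4], "angular": [0, 0, 0]}
    - {"fingers": 1, "slide": [0, 0, 4], "angular": [0, 0, 0]}

```text
clock: 3.98
tcp_pos: [0.5006, 0.2712, 0.2753]
orientation: [0.521, 0.1, 0.845, -0.061]
wrist_force: [-1.6, 1.3, 1.1]
finger_gap: 0.0001
grip_force: 1.4
```

Request:
jog_arm:
  moves:
    - {"fingers": 1, "slide": [0, 0, 2], "angular": [0, 0, 0]}
    - {"fingers": 1, "slide": [0, 0, 4], "angular": [0, 0, 0]}
    - {"fingers": 1, "slide": [0, 0, 4], "angular": [0, 0, 0]}

```text
clock: 4.23
tcp_pos: [0.5041, 0.2704, 0.2734]
orientation: [0.521, 0.1, 0.845, -0.061]
wrist_force: [-3.1, 1.8, 2.9]
finger_gap: 0.0002
grip_force: 2.4
```

Run:
```python
from plan import *
o=np.zeros((400,800,3),np.uint8)
for i,(n,c) in enumerate((("top",(215,160)),("side",(200,345)))):
    p=read_camera(n);im=p["color"][c[0]:c[0]+110,c[1]:c[1]+110,::-1]
    o[:,400*i:400*i+400]=cv2.resize(im,(400,400),interpolation=cv2.INTER_CUBIC)
cv2.imwrite("pics/z2.png",o)
s=get_state();print(s["clock"],Rt(s).inv().apply(s["wrist_force"]),*rel(*button_pose(.095,0)))
```

```text
4.3333 [-1.2  1.3 -5.7] [-0.  -0.4 -8.7] [ 0.1  0.  -0. ]
```

View pics/z2.png

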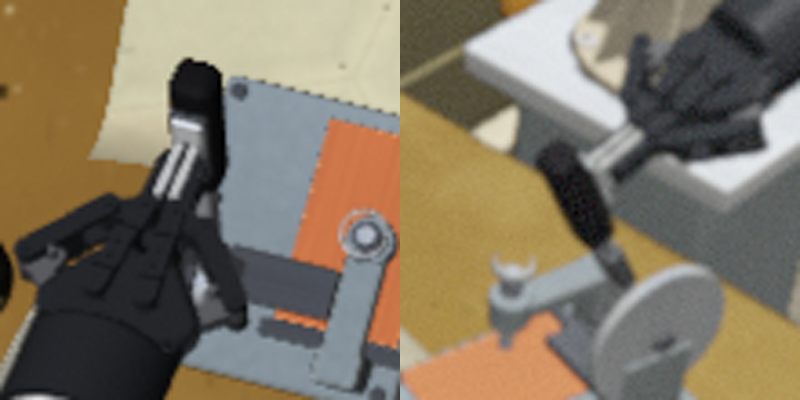

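The tip sits centred on the button with 5.7 N along the tool. Next I'll plan the arc.

Run:
```python
from plan import *
s=get_state()
for q in np.arange(.15,.66,.05): print(round(q,2),*rel(*button_pose(q,-.011),s))
```

```text
0.15 [-1.1 -0.4 11.1] [ 0.1  3.2 -0. ]
0.2 [-1.6 -0.5 19.2] [ 0.1  6.  -0. ]
0.25 [-1.7 -0.5 27.2] [ 0.1  8.9 -0. ]
0.3 [-1.5 -0.5 35.3] [ 0.1 11.7 -0. ]
0.35 [-0.8 -0.5 43.4] [ 0.1 14.6 -0. ]
0.4 [ 0.3 -0.5 51.4] [ 0.1 17.5 -0. ]
0.45 [ 1.8 -0.5 59.3] [ 0.1 20.3 -0. ]
0.5 [ 3.7 -0.5 67.2] [ 0.1 23.2 -0. ]
0.55 [ 5.9 -0.5 75. ] [ 0.1 26.1 -0. ]
0.6 [ 8.6 -0.5 82.6] [ 0.1 28.9 -0. ]
0.65 [11.6 -0.5 90.1] [ 0.1 31.8 -0. ]
```

Request:
jog_arm:
  moves:
    - {"fingers": 1, "slide": [0, 0, 3], "angular": [0, 0, 0]}
    - {"fingers": 1, "slide": [-1, 0, 11], "angular": [0, 3, 0]}
    - {"fingers": 1, "slide": [-1.6, 0, 19], "angular": [0, 6, 0]}
    - {"fingers": 1, "slide": [-1.7, 0, 27], "angular": [0, 9, 0]}
    - {"fingers": 1, "slide": [-1.5, 0, 35], "angular": [0, 11.7, 0]}
    - {"fingers": 1, "slide": [-0.8, 0, 43.4], "angular": [0, 14.6, 0]}
    - {"fingers": 1, "slide": [0.3, 0, 51.4], "angular": [0, 17.5, 0]}
    - {"fingers": 1, "slide": [1.8, 0, 59.3], "angular": [0, 20.3, 0]}
    - {"fingers": 1, "slide": [1.8, 0, 59.3], "angular": [0, 20.3, 0]}

```text
clock: 5.08
tcp_pos: [0.5557, 0.2574, 0.2451]
orientation: [0.363, 0.11, 0.924, -0.043]
wrist_force: [-3.4, 1.4, 0.9]
finger_gap: 0.0002
grip_force: 1.8
```

Run:
```python
from plan import *
s=get_state();print(s["clock"],Rt(s).inv().apply(s["wrist_force"]),s["ft_torque"],*rel(*button_pose(.45,-.011)))
P={n:read_camera(n) for n in("side","top")}
for n,p in P.items():
  for e in tip_of("button_top",p)[:1]: print(n,np.array(e["point"]),e["p"],proj(p,button_pose(.45,-.019)[0]))
s=get_state()
for q in np.arange(.5,1.15,.05): print(round(q,2),*rel(*button_pose(q,-.011),s))
```

```text
5.0833 [ 2.   0.6 -3.1] [0.3 1.  0.1] [ 0.7  0.1 -0.9] [-0.  -0.1 -0.1]
side [376.5 264.3] 0.45 [381.2 264.2]
top [219.9 237.1] 0.37 [222.1 237. ]
0.5 [-1.4  0.1  7.9] [0. 3. 0.]
0.55 [-2.   0.1 15.9] [0.  5.8 0. ]
0.6 [-2.2  0.1 24. ] [0.  8.7 0. ]
0.65 [-1.9  0.1 32.1] [ 0.  11.5  0. ]
0.7 [-1.3  0.1 40.1] [ 0.  14.4  0. ]
0.75 [-0.2  0.1 48.2] [ 0.  17.3  0. ]
0.8 [ 1.3  0.1 56.1] [ 0.  20.1  0. ]
0.85 [ 3.1  0.1 64. ] [ 0. 23.  0.]
0.9 [ 5.3  0.1 71.8] [ 0.  25.9  0. ]
0.95 [ 8.   0.  79.4] [ 0.  28.7  0. ]
1.0 [11.   0.  86.9] [ 0.  31.6  0. ]
1.05 [14.3  0.  94.3] [ 0.  34.5  0. ]
1.1 [ 18.1   0.  101.4] [ 0.  37.3  0. ]
```

Request:
jog_arm:
  moves:
    - {"fingers": 1, "slide": [-0.7, 0, 6], "angular": [0, 1.5, 0]}
    - {"fingers": 1, "slide": [-2, 0, 14], "angular": [0, 4.4, 0]}
    - {"fingers": 1, "slide": [-2, 0, 22], "angular": [0, 7.2, 0]}
    - {"fingers": 1, "slide": [-2, 0, 30], "angular": [0, 10, 0]}
    - {"fingers": 1, "slide": [-1.6, 0, 38], "angular": [0, 13, 0]}
    - {"fingers": 1, "slide": [-0.7, 0, 46], "angular": [0, 15.8, 0]}
    - {"fingers": 1, "slide": [0.5, 0, 54], "angular": [0, 18.7, 0]}
    - {"fingers": 1, "slide": [2.2, 0, 62], "angular": [0, 21.5, 0]}
    - {"fingers": 1, "slide": [4.2, 0, 70], "angular": [0, 24.4, 0]}
    - {"fingers": 1, "slide": [4.2, 0, 70], "angular": [0, 24.4, 0]}

```text
clock: 6.12
tcp_pos: [0.5984, 0.2471, 0.1898]
orientation: [0.159, 0.116, 0.98, -0.019]
wrist_force: [-1.4, 0.8, 2.2]
finger_gap: 0.0001
grip_force: 0.9
```

Run:
```python
from plan import *
s=get_state();print(s["clock"],Rt(s).inv().apply(s["wrist_force"]),s["ft_torque"],*rel(*button_pose(.875,-.013)))
P={n:read_camera(n) for n in("side","top")}
for n,p in P.items():
  for e in tip_of("button_top",p)[:1]: print(n,np.array(e["point"]),e["p"],proj(p,button_pose(.875,-.019)[0]))
s=get_state();print(Rt(s).inv().apply(s["wrist_force"]))
for q in np.arange(.9,1.15,.05): print(round(q,2),*rel(*button_pose(q,-.013),s))
```

```text
6.1167 [ 0.8  0.5 -2.6] [ 0.1  0.6 -0.1] [ 1.   0.1 -1.1] [-0.  -0.2  0. ]
side [363.6 287.3] 0.39 [365.5 287.1]
top [228.8 226. ] 0.48 [231.9 224.7]
[-1.2  1.   0.7]
0.9 [-0.  -0.4  4.3] [0.  1.5 0.1]
0.95 [-0.7 -0.4 12.3] [0.  4.4 0.1]
1.0 [-0.9 -0.4 20.4] [0.  7.2 0.1]
1.05 [-0.8 -0.4 28.5] [ 0.  10.1  0.1]
1.1 [-0.2 -0.4 36.5] [ 0.  13.   0.1]
```

Request:
jog_arm:
  moves:
    - {"fingers": 1, "slide": [0, 0, 6], "angular": [0, 2, 0]}
    - {"fingers": 1, "slide": [-0.7, 0, 14], "angular": [0, 5, 0]}
    - {"fingers": 1, "slide": [-0.9, 0, 22], "angular": [0, 8, 0]}
    - {"fingers": 1, "slide": [-0.8, 0, 29], "angular": [0, 10.5, 0]}
    - {"fingers": 1, "slide": [-0.3, 0, 35], "angular": [0, 12.5, 0]}
    - {"fingers": 1, "slide": [0, 0, 38], "angular": [0, 13, 0]}
    - {"fingers": 1, "slide": [0, 0, 38], "angular": [0, 13, 0]}

```text
clock: 6.9
tcp_pos: [0.6085, 0.2457, 0.1607]
orientation: [0.05, 0.116, 0.992, -0.005]
wrist_force: [-16.1, -1.5, 27.5]
finger_gap: -0.0002
grip_force: 14.6
```

Run:
```python
from plan import *
P={n:read_camera(n) for n in("side","top")}
s=get_state();print(s["clock"],Rt(s).inv().apply(s["wrist_force"]),s["ft_torque"],*rel(*button_pose(1.1,-.013)))
for n,p in P.items():
  for e in tip_of("button_top",p)[:1]: print(n,np.array(e["point"]),e["p"],proj(p,button_pose(1.1,-.019)[0]),proj(p,button_pose(1.0,-.019)[0]))
```

```text
7.0 [ 11.6  -4.5 -27.7] [-0.5  2.6 -0.1] [-0.5 -0.9  4.4] [0.1 0.1 0.1]
side [358.8 298.5] 0.51 [360.8 299.1] [362.6 293.9]
```

Tip at z≈0.150 with 28 N matches the lower stop with the button in. I'll back straight off.

Request:
jog_arm:
  moves:
    - {"fingers": 1, "slide": [0, 0, -5], "angular": [0, 0, 0]}
    - {"fingers": 1, "slide": [0, 0, -15], "angular": [0, 0, 0]}
    - {"fingers": 1, "slide": [0, 0, -45], "angular": [0, 0, 0]}
    - {"fingers": 1, "slide": [0, 0, -85], "angular": [0, 0, 0]}
    - {"fingers": 1, "slide": [0, 0, -120], "angular": [0, 0, 0]}

```text
clock: 7.52
tcp_pos: [0.5975, 0.2477, 0.276]
orientation: [0.049, 0.117, 0.992, -0.006]
wrist_force: [0.9, -0.1, 0.1]
finger_gap: 0.0
grip_force: 0.0
```

```bash
cat > look.py <<'E'
from plan import *
import sys
def crop(name,spec,k=400):
    o=np.zeros((k,2*k,3),np.uint8);P={}
    for i,(n,c,w) in enumerate(spec):
        p=P[n]=read_camera(n);im=p["color"][c[0]:c[0]+w,c[1]:c[1]+w,::-1]
        o[:,k*i:k*i+k]=cv2.resize(im,(k,k),interpolation=cv2.INTER_CUBIC)
    cv2.imwrite(f"pics/{name}.png",o); return P
E
python3 - <<'E'
from look import *
P=crop("z3",[("side",(230,325),110),("top",(200,190),110)])
for n,p in P.items():
  for e in tip_of("button_top",p)[:1]: print(n,np.array(e["point"]),e["p"],[proj(p,button_pose(q,-.011)[0]) for q in(1.1,1.0,.9)])
  for e in tip_of("punch_top",p)[:1]: print(n,np.array(e["point"]),e["p"])
r=[ray(p,tip_of(t,p)[0]["point"]) for t in["mallet_center"] for p in P.values()];print(1000*tri(r)[0])
E
```

```text
side [358.7 297. ] 0.7 [array([361.3, 296.6]), array([363.3, 291.2]), array([365.9, 285.7])]
side [375.4 268. ] 0.55
top [235.8 223.6] 0.43 [array([235.2, 223.2]), array([233.4, 223.5]), array([231.5, 224.6])]
top [260.5 280.7] 0.49
[ 494.5 -278.1  -17.9]
```

View pics/z3.png

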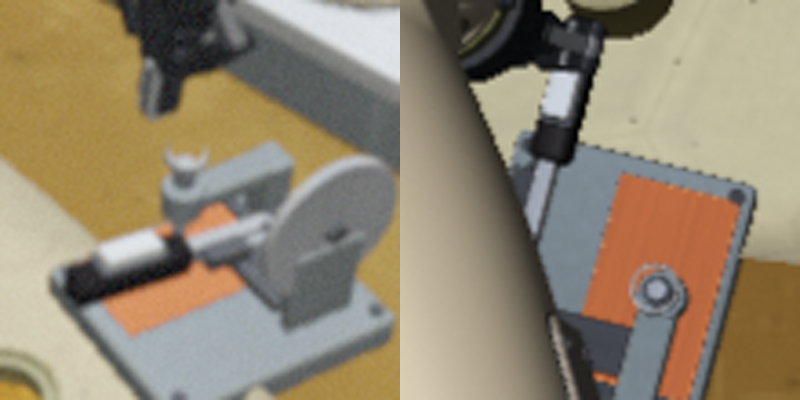

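Lever down near 1.1 with the button proud again (side about (358,297)). The punch head is at top (260.6,279.4). Next I'll segment the mallet accurately.

Run:
```python
from h import *
np.set_printoptions(precision=4,suppress=True)
p=read_camera("top"); im=p["color"]
print("mean diff mallet area",np.abs(im[260:350,430:490].astype(int)-cv2.imread("pics/top0.png")[260:350,430:490,::-1]).mean())
print("punch",onz(p,(260.6,279.4),.132))
sub=im[260:350,430:490].astype(int)
print("head px",sub[18,25],"handle",sub[55,35],"table",sub[80,10])
hsv=cv2.cvtColor(im[260:350,430:490],cv2.COLOR_RGB2HSV)
print(hsv[18,25],hsv[55,35],hsv[80,10])
head=(sub[...,2]>100)&(sub[...,0]>180)
n,l,st,c=cv2.connectedComponentsWithStats(head.astype(np.uint8));k=1+np.argmax(st[1:,4]);print("head",st[k],c[k]+[430,260]);
H=onz(p,c[k]+[430,260],.084);print(H)
hd=(sub[...,0]-sub[...,1]>50)&(sub[...,1]-sub[...,2]<45)&~head; hd[:32]=0
n,l,st,c=cv2.connectedComponentsWithStats(hd.astype(np.uint8));k=1+np.argmax(st[1:,4]);print("handle",st[k])
ys,xs=np.nonzero(l==k)
W=np.array([onz(p,(x+430,y+260),.054)[:2] for x,y in zip(xs,ys)])
m=W.mean(0);u=np.linalg.svd(W-m)[2][0];u*=np.sign(u[0]);t=(W-m)@u;w=(W-m)@[-u[1],u[0]]
print("mean",m,"dir deg",np.degrees(np.arctan2(u[1],u[0])),"t",t.min(),t.max(),"w",w.min(),w.max())
print("head off line",(H[:2]-m)@[-u[1],u[0]],"along",(H[:2]-m)@u, "end->head",(H[:2]-m)@u-t.min())
```

```text
mean diff mallet area 8.848888888888888
punch [0.4858 0.1877 0.132 ]
head px [219 171 117] handle [158  96  51] table [140 110  55]
[ 16 119 219] [ 13 173 158] [ 19 155 140]
head [ 15   8  20  20 315] [454.3905 277.6413]
[ 0.4974 -0.2627  0.084 ]
handle [ 21  32  22  50 286]
mean [ 0.4026 -0.2858] dir deg 16.48670217832885 t -0.05476140657085093 0.06829553848364721 w -0.010524443352822052 0.00784195492996278
head off line -0.0046815809121866225 along 0.097455167263091 end->head 0.15221657383394194
```

```bash
cat >> plan.py <<'E'
def down_pose(x,y,z,yaw):
    "tool straight down, tool x = minus the mallet's x at that yaw (deg)"
    c,s=np.cos(np.radians(yaw)),np.sin(np.radians(yaw))
    return np.array([x,y,z]),R.from_matrix(np.c_[[-c,-s,0],[-s,c,0],[0,0,-1]])
E
python3 - <<'E'
from plan import *
print(get_state()["joint_pos"]*10)
for a in [(.52,0,.29,1),(.447,-.2766,.20,15.7)]: print(*rel(*down_pose(*a)))
E
```

```text
[ 2.9  3.9  2.2 13.2 -0.5  5.2]
[  16.2 -258.6  -18.7] [ -0.8   5.4 -14.5]
[  31.3 -544.5   70.6] [ -1.5   5.3 -29.2]
```

Request:
jog_arm:
  moves:
    - {"fingers": 0.3, "slide": [2, -25, -15], "angular": [0, 3, -3]}
    - {"fingers": 0.3, "slide": [4, -60, -19], "angular": [0, 5.4, -7]}
    - {"fingers": 0.3, "slide": [6, -100, -19], "angular": [0, 5.4, -10]}
    - {"fingers": 0.3, "slide": [9, -140, -19], "angular": [-0.4, 5.4, -12]}
    - {"fingers": 0.3, "slide": [12, -180, -19], "angular": [-0.5, 5.4, -14]}
    - {"fingers": 0.3, "slide": [14, -220, -19], "angular": [-0.8, 5.4, -16]}
    - {"fingers": 0.3, "slide": [16, -260, -19], "angular": [-0.8, 5.4, -20]}
    - {"fingers": 0.3, "slide": [18, -300, -19], "angular": [-1, 5.4, -24]}
    - {"fingers": 0.3, "slide": [20, -340, -19], "angular": [-1.5, 5.3, -27]}
    - {"fingers": 0.3, "slide": [22, -380, -15], "angular": [-1.5, 5.3, -29.2]}

```text
clock: 8.8
tcp_pos: [0.4862, -0.1184, 0.2868]
orientation: [0.002, -0.138, 0.99, 0.001]
wrist_force: [0.9, 0.2, -0.2]
finger_gap: 0.0593
grip_force: 0.0
```

Run:
```python
from plan import *
s=get_state();print(s["clock"],s["finger_gap"]*1000,s["tcp_pos"]*1000)
for a in [(.447,-.2766,.20,15.7)]: print(*rel(*down_pose(*a)))
```

```text
8.8 59.28133992489838 [ 486.2 -118.4  286.8]
[  81.4 -141.5   86.4] [0.  0.2 0.2]
```

Request:
jog_arm:
  moves:
    - {"fingers": 0.3, "slide": [20, -35, 5], "angular": [0, 0, 0]}
    - {"fingers": 0.3, "slide": [40, -70, 15], "angular": [0, 0, 0]}
    - {"fingers": 0.3, "slide": [60, -105, 35], "angular": [0, 0, 0]}
    - {"fingers": 0.3, "slide": [76, -132, 60], "angular": [0, 0, 0]}
    - {"fingers": 0.3, "slide": [81, -141, 80], "angular": [0, 0, 0]}
    - {"fingers": 0.3, "slide": [81, -141, 80], "angular": [0, 0, 0]}

```text
clock: 9.3
tcp_pos: [0.4445, -0.2754, 0.2012]
orientation: [-0.001, -0.135, 0.991, 0.003]
wrist_force: [0.2, 1.1, -0.4]
finger_gap: 0.06
grip_force: 0.0
```

Run:
```python
from look import *
P=crop("z4",[("side",(180,230),90),("top",(250,410),110)])
print(*rel(*down_pose(.447,-.2766,.034,15.7)))
for n,p in P.items():
    for z in((.4473,-.2766,.042),(.4974,-.2625,.084)):print(n,proj(p,z))
```

```text
[  0.7  -3.5 171.3] [ 0.2  0.1 -0. ]
side [277.8 220.8]
side [268.1 217.9]
top [456.5 300.4]
top [454.3 277.6]
```

View pics/z4.png

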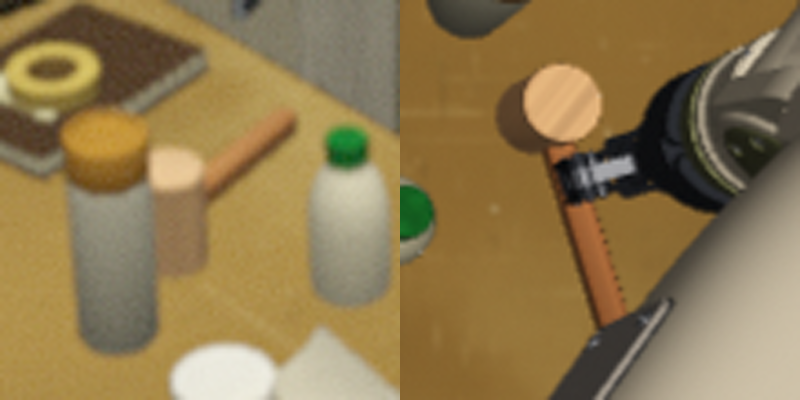

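The head at top (565,103 in the crop) and the handle agree with the fit. The gripper looks shifted right only by perspective. I'll average the noisy pose before descending.

Run:
```python
from plan import *
S=[]
for i in range(5):
    p=read_camera("top"); S.append(np.r_[rel(*down_pose(.447,-.2766,.034,15.7))])
print(np.mean(S,0),np.std(S,0)); s=get_state()
im=cv2.circle(p["color"].copy(),(0,0),1,0)
print([proj(p,s["tcp_pos"]+Rt(s).apply([0,a,.011])) for a in(-.03,.03)])
```

```text
[  2.9  -2.5 173.6  -0.    0.2   0.1] [0.6 0.3 0.5 0.1 0.  0. ]
[array([488.1, 289.8]), array([461.4, 297.4])]
```

Request:
jog_arm:
  moves:
    - {"fingers": 0.3, "slide": [2.5, -2, 40], "angular": [0, 0, 0]}
    - {"fingers": 0.3, "slide": [2.5, -2, 80], "angular": [0, 0, 0]}
    - {"fingers": 0.3, "slide": [2.5, -2, 115], "angular": [0, 0, 0]}
    - {"fingers": 0.3, "slide": [2.5, -2, 145], "angular": [0, 0, 0]}
    - {"fingers": 0.3, "slide": [2.5, -2, 162], "angular": [0, 0, 0]}
    - {"fingers": 0.3, "slide": [2.5, -2, 170], "angular": [0, 0, 0]}
    - {"fingers": 0.3, "slide": [2.5, -2, 172], "angular": [0, 0, 0]}
    - {"fingers": 0.3, "slide": [2.5, -2, 172], "angular": [0, 0, 0]}

```text
clock: 10.32
tcp_pos: [0.4472, -0.2765, 0.0354]
orientation: [0.002, -0.137, 0.991, 0.0]
wrist_force: [0.0, -0.8, -0.0]
finger_gap: 0.0596
grip_force: 0.0
```

Run:
```python
from plan import *
S=[]
for i in range(4):
    p=read_camera("top"); s=get_state();S.append(np.r_[rel(*down_pose(.447,-.2766,.034,15.7))])
print(np.mean(S,0),s["wrist_force"])
o=cv2.resize(p["color"][240:350,410:520,::-1],(500,500),interpolation=cv2.INTER_CUBIC);cv2.imwrite("pics/z5.png",o)
```

```text
[ 0.5  0.8  2.3 -0.1  0.3  0.1] [ 0.5  0.6 -0.5]
```

View pics/z5.png

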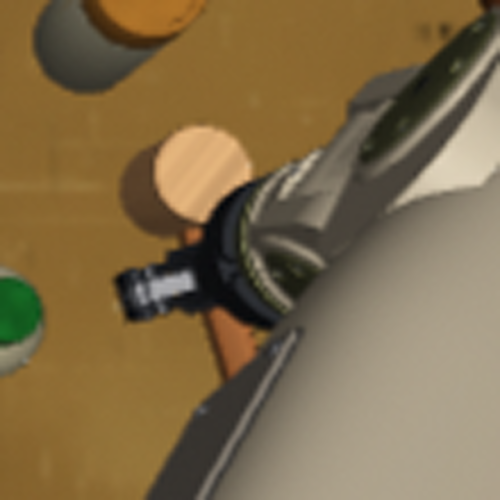

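The fingers straddle the handle, clear of the head (205,175) and the bottle (15,310). I'll close and lift.

Request:
jog_arm:
  moves:
    - {"fingers": 0.8, "slide": [0, 0, 1], "angular": [0, 0, 0]}
    - {"fingers": 1, "slide": [0, 0, 1], "angular": [0, 0, 0]}
    - {"fingers": 1, "slide": [0, 0, 1], "angular": [0, 0, 0]}
    - {"fingers": 1, "slide": [0, 0, 1], "angular": [0, 0, 0]}
    - {"fingers": 1, "slide": [0, 0, 1], "angular": [0, 0, 0]}
    - {"fingers": 1, "slide": [0, 0, 1], "angular": [0, 0, 0]}
    - {"fingers": 1, "slide": [0, 0, 1], "angular": [0, 0, 0]}
  squeeze: 100

```text
clock: 11.1
tcp_pos: [0.4467, -0.2768, 0.0342]
orientation: [0.002, -0.137, 0.991, 0.0]
wrist_force: [-1.2, 0.2, 4.8]
finger_gap: 0.0187
grip_force: 97.2
```

Request:
jog_arm:
  moves:
    - {"fingers": 1, "slide": [0, 0, -10], "angular": [0, 0, 0]}
    - {"fingers": 1, "slide": [0, 0, -40], "angular": [0, 0, 0]}
    - {"fingers": 1, "slide": [0, 0, -80], "angular": [0, 0, 0]}
    - {"fingers": 1, "slide": [0, 0, -120], "angular": [0, 0, 0]}
    - {"fingers": 1, "slide": [0, 0, -160], "angular": [0, 0, 0]}
    - {"fingers": 1, "slide": [0, 0, -200], "angular": [0, 0, 0]}
    - {"fingers": 1, "slide": [0, 0, -210], "angular": [0, 0, 0]}
    - {"fingers": 1, "slide": [0, 0, -210], "angular": [0, 0, 0]}

```text
clock: 11.77
tcp_pos: [0.4471, -0.278, 0.2476]
orientation: [0.004, -0.137, 0.991, -0.002]
wrist_force: [0.4, 0.3, -2.8]
finger_gap: 0.0185
grip_force: 98.1
```

Run:
```python
from look import *
P=crop("z6",[("side",(110,200),160),("top",(220,410),130)])
s=get_state();print(s["clock"],s["tcp_pos"]*1000,s["finger_gap"]*1000,s["wrist_force"],s["grip_force"],s["joint_pos"]*10)
for n,p in P.items():
    m=s["tcp_pos"]+Rt(s).apply([-.052,0,-.008]); print(n,proj(p,m),proj(p,m+[0,0,.042]),proj(p,m-[0,0,.042]),[np.array(e["point"]) for e in tip_of("mallet_center",p)[:1]])
```

```text
11.8667 [ 445.2 -276.4  242.6] 18.395140123224117 [-0.5  0.1 -3. ] 98.12686085700989 [-7.1  2.1 -0.9 12.7  0.  -9.9]
side [265.5 172.1] [264.7 159.6] [266.3 184.1] [array([264.8, 170.9])]
top [476.1 268.1] [482.8 264.9] [470. 271.] [array([473.7, 266.2])]
```

View pics/z6.png

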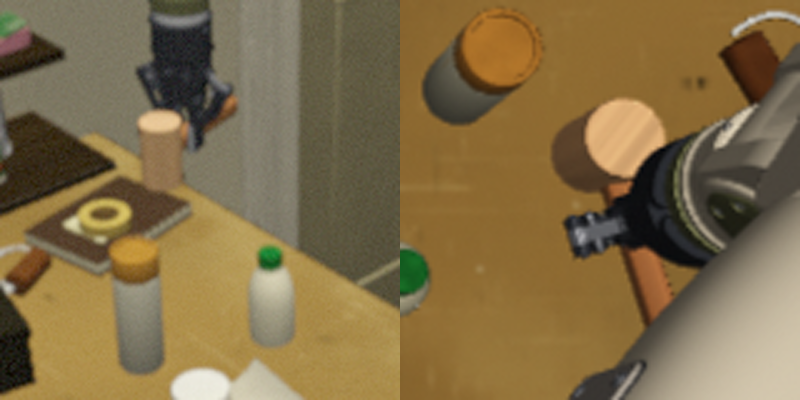

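The mallet is held upright and its head is where expected: top (483,264.5) against a predicted (482.8,264.9). I'll carry it over the punch.

Run:
```python
from plan import *
S=[]
for i in range(4): read_camera("top");S.append(np.r_[rel(*down_pose(.4338,.1877,.245,0))])
print(np.mean(S,0),np.std(S,0))
```

```text
[-115.3  449.3   -1.5    0.3    0.    15.7] [0.1 0.2 0.1 0.  0.  0. ]
```

Request:
jog_arm:
  moves:
    - {"fingers": 1, "slide": [-4, 15, -2], "angular": [0, 0, 1]}
    - {"fingers": 1, "slide": [-11, 42, -2], "angular": [0, 0, 2]}
    - {"fingers": 1, "slide": [-20, 77, -2], "angular": [0, 0, 3]}
    - {"fingers": 1, "slide": [-29, 113, -2], "angular": [0, 0, 4]}
    - {"fingers": 1, "slide": [-38, 149, -2], "angular": [0, 0, 5]}
    - {"fingers": 1, "slide": [-47, 185, -2], "angular": [0, 0, 6.5]}
    - {"fingers": 1, "slide": [-57, 221, -2], "angular": [0, 0, 8]}
    - {"fingers": 1, "slide": [-66, 257, -2], "angular": [0, 0, 9]}
    - {"fingers": 1, "slide": [-75, 293, -2], "angular": [0, 0, 10]}
    - {"fingers": 1, "slide": [-84, 329, -2], "angular": [0, 0, 11.5]}

```text
clock: 13.0
tcp_pos: [0.4365, 0.0644, 0.2457]
orientation: [0.001, -0.036, 0.999, 0.001]
wrist_force: [0.6, -0.0, -3.2]
finger_gap: 0.0188
grip_force: 97.8
```

Request:
jog_arm:
  moves:
    - {"fingers": 1, "slide": [-6, 36, 0], "angular": [0, 0, 1.2]}
    - {"fingers": 1, "slide": [-14, 72, 0], "angular": [0, 0, 2.4]}
    - {"fingers": 1, "slide": [-19, 100, 0], "angular": [0, 0, 3.5]}
    - {"fingers": 1, "slide": [-22, 118, 0], "angular": [0, 0, 4.2]}
    - {"fingers": 1, "slide": [-22, 118, 0], "angular": [0, 0, 4.2]}
    - {"fingers": 1, "slide": [-22, 118, 0], "angular": [0, 0, 4.2]}

```text
clock: 13.5
tcp_pos: [0.45, 0.1827, 0.2456]
orientation: [0.001, -0.002, 1.0, 0.001]
wrist_force: [-0.7, -0.2, -3.7]
finger_gap: 0.0188
grip_force: 98.0
```

Run:
```python
from plan import *
S=[]
for i in range(4): p=read_camera("top");S.append(np.r_[rel(*down_pose(.4338,.1877,.20,0))])
print(np.mean(S,0),np.std(S,0))
s=get_state();print(s["clock"],s["wrist_force"],s["finger_gap"]);m=s["tcp_pos"]+Rt(s).apply([-.052,0,-.008])
q=read_camera("side")
for n,p in(("top",p),("side",q)):
    print(n,"pred",proj(p,m),proj(p,m+[0,0,.042]),[np.array(e["point"]) for e in tip_of("mallet_center",p)[:1]])
    print(" punch pred",proj(p,[.4858,.1877,.132]),[(np.array(e["point"]),e["p"]) for e in tip_of("punch_top",p)[:1]])
o=np.zeros((400,800,3),np.uint8)
o[:,:400]=cv2.resize(p["color"][210:330,310:430,::-1],(400,400),interpolation=2)
im=read_camera("top")["color"][200:320,190:310,::-1];o[:,400:]=cv2.resize(im,(400,400),interpolation=2)
cv2.imwrite("pics/z7.png",o)
```

```text
[16.5  6.3 46.   0.1  0.1  0. ] [0.2 0.3 0.2 0.  0.  0.1]
13.7 [-0.3  0.3 -1.8] 0.018520806365023963
top pred [257.2 263.6] [254.5 260.2] [array([255.9, 262. ])]
 punch pred [260.6 279.4] []
side pred [373.8 235.3] [375.2 221.3] [array([371.4, 237.8])]
 punch pred [376.4 271.1] [(array([376.1, 271.3]), 0.49)]
```

Request:
jog_arm:
  moves:
    - {"fingers": 1, "slide": [8, 3, 20], "angular": [0, 0, 0]}
    - {"fingers": 1, "slide": [15, 6, 45], "angular": [0, 0, 0]}
    - {"fingers": 1, "slide": [16.5, 6.3, 60], "angular": [0, 0, 0]}
    - {"fingers": 1, "slide": [16.5, 6.3, 63], "angular": [0, 0, 0]}
    - {"fingers": 1, "slide": [16.5, 6.3, 63], "angular": [0, 0, 0]}

```text
clock: 14.42
tcp_pos: [0.4334, 0.188, 0.1827]
orientation: [0.001, -0.0, 1.0, 0.001]
wrist_force: [-0.9, 0.6, -2.0]
finger_gap: 0.0187
grip_force: 98.2
```

Run:
```python
from look import *
S=[]
for i in range(3): p=read_camera("top");S.append(np.r_[rel(*down_pose(.4338,.1877,.154,0))])
print(np.mean(S,0)); s=get_state();print(s["clock"],s["wrist_force"])
P=crop("z8",[("side",(220,320),110),("top",(220,200),110)])
for n,p in P.items():
    m=s["tcp_pos"]+Rt(s).apply([-.052,0,-.008]);print(n,proj(p,m+[0,0,.042]),proj(p,m-[0,0,.042]),proj(p,[.4858,.1877,.132]))
```

```text
[ 1.3 -0.7 30.3  0.1  0.3  0. ]
14.5667 [-0.1 -0.6 -2.7]
side [379.5 240.4] [376.8 266. ] [376.4 271.1]
top [254.4 272.3] [259.3 277.6] [260.6 279.4]
```

View pics/z8.png

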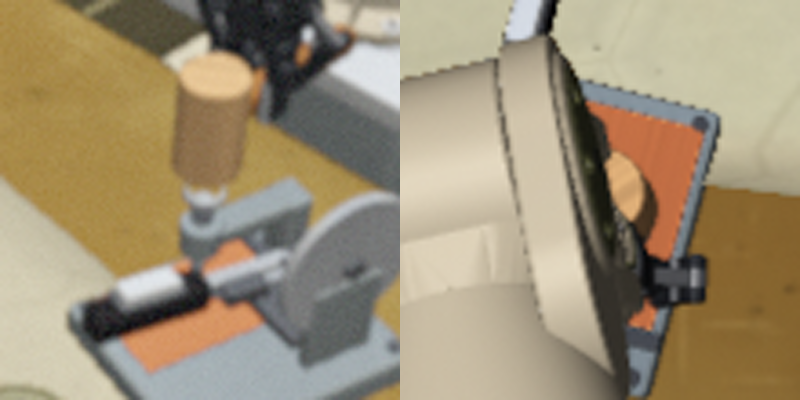

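Mallet face centred above the punch (side about (376.7,267)). I'll drive it down.

Request:
jog_arm:
  moves:
    - {"fingers": 1, "slide": [1, -0.5, 10], "angular": [0, 0, 0]}
    - {"fingers": 1, "slide": [1, -0.5, 18], "angular": [0, 0, 0]}
    - {"fingers": 1, "slide": [1, -0.5, 23], "angular": [0, 0, 0]}
    - {"fingers": 1, "slide": [1, -0.5, 27], "angular": [0, 0, 0]}
    - {"fingers": 1, "slide": [1, -0.5, 27], "angular": [0, 0, 0]}

```text
clock: 15.08
tcp_pos: [0.4336, 0.1879, 0.1561]
orientation: [0.002, -0.0, 1.0, 0.001]
wrist_force: [1.0, -0.3, 3.1]
finger_gap: 0.0184
grip_force: 99.0
```

Request:
jog_arm:
  moves:
    - {"fingers": 1, "slide": [0, 0, 2], "angular": [0, 0, 0]}
    - {"fingers": 1, "slide": [0, 0, 3], "angular": [0, 0, 0]}
    - {"fingers": 1, "slide": [0, 0, 4], "angular": [0, 0, 0]}
    - {"fingers": 1, "slide": [0, 0, 4], "angular": [0, 0, 0]}

```text
clock: 15.42
tcp_pos: [0.4335, 0.1879, 0.1539]
orientation: [0.002, -0.0, 1.0, 0.001]
wrist_force: [-3.7, -1.3, 10.5]
finger_gap: 0.0185
grip_force: 100.5
```

Request:
jog_arm:
  moves:
    - {"fingers": 1, "slide": [0, 0, 1.5], "angular": [0, 0, 0]}
    - {"fingers": 1, "slide": [0, 0, 3], "angular": [0, 0, 0]}
    - {"fingers": 1, "slide": [0, 0, 3], "angular": [0, 0, 0]}
    - {"fingers": 1, "slide": [0, 0, 3], "angular": [0, 0, 0]}

```text
clock: 15.75
tcp_pos: [0.4332, 0.1879, 0.1532]
orientation: [0.003, -0.001, 1.0, 0.001]
wrist_force: [-11.6, -3.0, 28.9]
finger_gap: 0.0186
grip_force: 103.2
```

Run:
```python
from plan import *
S=[]
for i in range(3): p=read_camera("side");s=get_state();S.append(np.r_[s["tcp_pos"]*1000,s["wrist_force"],s["ft_torque"]])
print(np.mean(S,0),s["finger_gap"])
for t in("punch_top","mallet_center"): print(t,[(np.array(e["point"]),e["p"]) for e in tip_of(t,p)[:1]],proj(p,[.4858,.1877,.120]),proj(p,[.4858,.1877,.162]))
```

```text
[433.2 187.9 153.2 -12.   -2.6  29.4  -0.6   1.5  -0.1] 0.018320828149516653
punch_top [(array([325. , 360.7]), 0.15)] [376.  274.6] [377.3 262.4]
mallet_center [(array([378.9, 263. ]), 0.59)] [376.  274.6] [377.3 262.4]
```

The punch bottomed (29 N, z stalls at 0.153). I'll lift, then place the mallet in the clear space at about (0.50, 0.01).

Request:
jog_arm:
  moves:
    - {"fingers": 1, "slide": [0, 0, -5], "angular": [0, 0, 0]}
    - {"fingers": 1, "slide": [0, 0, -20], "angular": [0, 0, 0]}
    - {"fingers": 1, "slide": [0, 0, -50], "angular": [0, 0, 0]}
    - {"fingers": 1, "slide": [-5, -15, -75], "angular": [0, 0, 0]}
    - {"fingers": 1, "slide": [-10, -50, -80], "angular": [0, 0, 0]}
    - {"fingers": 1, "slide": [-14, -88, -80], "angular": [0, 0, 0]}
    - {"fingers": 1, "slide": [-14, -125, -80], "angular": [0, 0, 0]}
    - {"fingers": 1, "slide": [-14, -158, -80], "angular": [0, 0, 0]}
    - {"fingers": 1, "slide": [-14, -178, -70], "angular": [0, 0, 0]}
    - {"fingers": 1, "slide": [-14, -178, -40], "angular": [0, 0, 0]}

```text
clock: 16.83
tcp_pos: [0.45, 0.006, 0.1918]
orientation: [0.005, 0.002, 1.0, -0.0]
wrist_force: [1.8, 0.0, -2.9]
finger_gap: 0.0187
grip_force: 98.5
```

Run:
```python
from plan import *
S=[]
for i in range(4): p=read_camera("side");s=get_state();S.append(np.r_[rel(*down_pose(.448,.01,.0345,0))])
print(np.mean(S,0),s["wrist_force"],s["clock"]);m=s["tcp_pos"]+Rt(s).apply([-.052,0,-.008])
for t,w in(("punch_top",[.4858,.1877,.132]),("mallet_center",m),("button_top",button_pose(1.1,-.011)[0])): print(t,[(np.array(e["point"]),e["p"]) for e in tip_of(t,p)[:1]],proj(p,w))
```

```text
[ -3.6   0.2 151.6   0.2  -0.2  -0.1] [-0.4 -0.3 -2.6] 17.0333
punch_top [(array([372.6, 271.7]), 0.67)] [376.4 271.1]
mallet_center [(array([324.8, 225.7]), 0.78)] [327.  224.8]
button_top [(array([360.3, 298.5]), 0.4)] [361.3 296.6]
```

Request:
jog_arm:
  moves:
    - {"fingers": 1, "slide": [-3, 0, 38], "angular": [0, 0, 0]}
    - {"fingers": 1, "slide": [-3, 0, 76], "angular": [0, 0, 0]}
    - {"fingers": 1, "slide": [-3, 0, 108], "angular": [0, 0, 0]}
    - {"fingers": 1, "slide": [-3, 0, 130], "angular": [0, 0, 0]}
    - {"fingers": 1, "slide": [-3, 0, 142], "angular": [0, 0, 0]}
    - {"fingers": 1, "slide": [-3, 0, 147], "angular": [0, 0, 0]}
    - {"fingers": 1, "slide": [-3, 0, 149], "angular": [0, 0, 0]}
    - {"fingers": 1, "slide": [-3, 0, 150], "angular": [0, 0, 0]}
    - {"fingers": 1, "slide": [-3, 0, 151], "angular": [0, 0, 0]}
    - {"fingers": 1, "slide": [-3, 0, 151], "angular": [0, 0, 0]}

```text
clock: 18.02
tcp_pos: [0.4519, 0.01, 0.0393]
orientation: [0.003, -0.001, 1.0, 0.001]
wrist_force: [0.4, 0.3, -3.0]
finger_gap: 0.0192
grip_force: 98.3
```

Request:
jog_arm:
  moves:
    - {"fingers": 1, "slide": [0, 0, 1], "angular": [0, 0, 0]}
    - {"fingers": 1, "slide": [0, 0, 2], "angular": [0, 0, 0]}
    - {"fingers": 1, "slide": [0, 0, 2], "angular": [0, 0, 0]}
    - {"fingers": 1, "slide": [0, 0, 2], "angular": [0, 0, 0]}

```text
clock: 18.35
tcp_pos: [0.4509, 0.01, 0.0363]
orientation: [0.002, -0.0, 1.0, 0.001]
wrist_force: [-0.0, -0.5, -2.8]
finger_gap: 0.0187
grip_force: 98.3
```

Request:
jog_arm:
  moves:
    - {"fingers": 1, "slide": [0, 0, 1], "angular": [0, 0, 0]}
    - {"fingers": 1, "slide": [0, 0, 1.5], "angular": [0, 0, 0]}
    - {"fingers": 1, "slide": [0, 0, 1.5], "angular": [0, 0, 0]}
    - {"fingers": 1, "slide": [0, 0, 1.5], "angular": [0, 0, 0]}

```text
clock: 18.68
tcp_pos: [0.4507, 0.0101, 0.0346]
orientation: [0.002, -0.0, 1.0, 0.001]
wrist_force: [-0.2, -0.7, -3.8]
finger_gap: 0.0185
grip_force: 98.3
```

Request:
jog_arm:
  moves:
    - {"fingers": 1, "slide": [0, 0, 1], "angular": [0, 0, 0]}
    - {"fingers": 1, "slide": [0, 0, 1.5], "angular": [0, 0, 0]}
    - {"fingers": 1, "slide": [0, 0, 1.5], "angular": [0, 0, 0]}
    - {"fingers": 1, "slide": [0, 0, 1.5], "angular": [0, 0, 0]}

```text
clock: 19.02
tcp_pos: [0.4508, 0.0101, 0.0342]
orientation: [0.002, -0.0, 1.0, 0.001]
wrist_force: [-4.0, 0.2, 9.7]
finger_gap: 0.0187
grip_force: 100.4
```

Seated on the table. I'll ease off slightly and open.

Request:
jog_arm:
  moves:
    - {"fingers": 1, "slide": [0, 0, -1], "angular": [0, 0, 0]}
    - {"fingers": 0.7, "slide": [0, 0, -1], "angular": [0, 0, 0]}
    - {"fingers": 0.4, "slide": [0, 0, -1], "angular": [0, 0, 0]}
    - {"fingers": 0.3, "slide": [0, 0, -1], "angular": [0, 0, 0]}
    - {"fingers": 0.3, "slide": [0, 0, -1], "angular": [0, 0, 0]}
    - {"fingers": 0.3, "slide": [0, 0, -1], "angular": [0, 0, 0]}

```text
clock: 19.52
tcp_pos: [0.451, 0.0101, 0.0341]
orientation: [0.002, -0.0, 1.0, 0.001]
wrist_force: [0.1, 0.6, -0.5]
finger_gap: 0.0598
grip_force: 0.0
```

Request:
jog_arm:
  moves:
    - {"fingers": 0.3, "slide": [0, 0, -10], "angular": [0, 0, 0]}
    - {"fingers": 0.3, "slide": [0, 0, -35], "angular": [0, 0, 0]}
    - {"fingers": 0.3, "slide": [0, 0, -75], "angular": [0, 0, 0]}
    - {"fingers": 0.3, "slide": [0, 0, -115], "angular": [0, 0, 0]}
    - {"fingers": 0.3, "slide": [0, 0, -155], "angular": [0, 0, 0]}
    - {"fingers": 0.3, "slide": [0, 0, -190], "angular": [0, 0, 0]}
    - {"fingers": 0.3, "slide": [0, 0, -200], "angular": [0, 0, 0]}
    - {"fingers": 0.3, "slide": [0, 0, -200], "angular": [0, 0, 0]}

```text
clock: 20.18
tcp_pos: [0.4523, 0.0094, 0.2375]
orientation: [0.005, -0.0, 1.0, 0.0]
wrist_force: [-0.3, 0.4, -0.2]
finger_gap: 0.0596
grip_force: 0.0
```

Run:
```python
from plan import *
P={n:read_camera(n) for n in("side","top")}
s=get_state();print(s["clock"],s["tcp_pos"]*1000,s["finger_gap"],s["wrist_force"])
for t,w in(("punch_top",[.4858,.1877,.132]),("mallet_center",[.502,.01,.042]),("button_top",button_pose(1.1,-.011)[0]),("thermos",[.5696,-.2255,0]),("detergent",[.4203,-.1522,0]),("jar_medium",[.653,-.003,0]),("rosin_tin",[.7211,.2331,0])):
  for n,p in P.items(): print(t,n,[(np.array(e["point"]),e["p"]) for e in tip_of(t,p)[:1]],proj(p,w))
```

```text
20.2833 [450.    9.8 233.4] 0.059853645069202835 [-0.4  0.8  0.7]
punch_top side [(array([374.3, 272.9]), 0.44)] [376.4 271.1]
punch_top top [(array([259.5, 278.1]), 0.41)] [260.6 279.4]
mallet_center side [(array([322.1, 270.7]), 0.63)] [325.1 268.1]
mallet_center top [] [338.2 277.6]
button_top side [(array([360.8, 298.7]), 0.42)] [361.3 296.6]
button_top top [(array([235. , 223.6]), 0.46)] [235.2 223.2]
thermos side [(array([255.8, 251.7]), 0.88)] [259.1 252.8]
thermos top [] [429.8 253.7]
detergent side [(array([305.6, 242.5]), 0.58)] [308.7 243.8]
detergent top [(array([403., 310.]), 0.56)] [402.7 312.6]
jar_medium side [(array([281.3, 299. ]), 0.75)] [283.6 300.4]
jar_medium top [(array([344.3, 223.4]), 0.8)] [342.4 221.5]
rosin_tin side [(array([322.8, 361.8]), 0.96)] [323.5 361.8]
rosin_tin top [(array([250.3, 198.8]), 0.89)] [251.3 195.5]
```

Lever down, punch up, mallet standing, bystanders unmoved and the arm clear. Handing in.

```bash
python3 -c "
from workcell import *
print(hand_in())"
```

```text
the job is handed in; nothing more can be done
None
```

I handed the job in at about 20 s on the clock: the lever is down past its last catch with the button out again, the punch was driven to its stop with the mallet and sprang back, and the mallet stands on the table, released; no verdict came back, and I did not test the lock by pushing the lever.

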